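Clear the engraver bed: park the stop pin, lift out the straightedge

TASK

Clear the bed of the desktop engraver for the next job. First pull the stop pin out of the block on the engraver's deck and stand it, fully down, in the empty bore of the wooden pin rack, and let go of it. Then take the aluminium straightedge by its grip rib, tilt it so that it comes out endwise through the deck opening, which is shorter than it is, and finish while still holding it up in the gripper, all of it at least 4 cm above the deck and touching nothing else; leave the lens tin, the jar and the bottle where they are.

Things in the scene. Friction and masses are not known exactly. Their poses are not given: they have to be found in the camera images.
- engraver: Low dark housing with a grey deck, fixed to the table, x -215 to 195 and y -135 to 135 from its origin, deck top 90 above the table. Origin: on the table under the centre of the deck opening; x points away from the robot (yaw within about 0.15 rad), y left, z up. Deck plate 6 thick. A gantry beam along y lies on the deck at x = 169 to 191, 22 high, with a head 45 high at y = -78 to -123.
- opening (a point): Centre of the deck opening, at the deck top (90 above the table). The opening is 240 long along the engraver's x (-120 to 120) and 160 along its y (-80 to 80).
- deck_bore (a point): Mouth of the stop pin's bore, at the top of its block (40 x 40, 24 high, on the deck at x = 142, y = 0 of the engraver), 114 above the table. Bore 13.5 diameter, 24 deep, down to the deck top.
- bed (a point): Centre of the flat bed inside the engraver, 20 above the table, under the opening. The deck's underside is 64 above the bed. The hollow under the deck runs from x = -205 to 185 and y = -125 to 125 in the engraver's frame.
- straightedge: Loose bare aluminium straightedge, 0.2 to 0.37 kg, lying on the bed along the engraver's x within about 0.12 rad, both ends under the deck. Base strip 300 long (x), 36 wide (y), 6 thick; on its middle a grip rib 90 long, 14 wide, its top 36 above the underside. Origin: centre of the underside, below the centre of mass; x along its length (+x away from the robot), z up.
- end_a (a point): Middle of the straightedge's underside edge at its +x end, 150 from its origin.
- end_b (a point): Middle of the straightedge's underside edge at its -x end, 150 from its origin.
- stop_pin: Loose plain steel pin, 70 tall: shank 12 diameter with a chamfered foot, round head 18 diameter on its top 22 (48 to 70 above the foot), 0.06 kg. Origin: centre of its foot, z up its axis. It starts upright in the deck block, foot on the deck top, 46 standing out of the block.
- rack: Wooden pin rack, fixed to the table, left or right of the engraver, 130 x 50, 30 high, with a row of three bores along its x at x = -42, 0 and 42, each 14 diameter and 24 deep (bore floor 6 above the table). The first two hold pins that stay there; the one at x = 42 is empty. Origin: centre of its underside.
- empty_bore (a point): Centre of the mouth of the rack's empty bore, 30 above the table.
- lens_tin: Small round brass tin, 38 diameter, 21 high, on the engraver's deck at the left of the opening. Origin: centre of its underside. To be left alone.
- jar: Blue jar, 64 diameter, 85 high, on the table at the back left. To be left alone.
- oil_bottle: Amber bottle, 50 diameter, 130 high, on the table at the back right. To be left alone.
- caddy: Grey parts caddy, fixed to the table, 120 x 70, 45 high, on the side of the engraver opposite to the rack. Origin: centre of its underside.

How it is judged:
On the way, in this order (a step that is already met when the one before it is completed fails the run):
1. the stop pin stands fully down in the rack's empty bore, released, while the straightedge is still in the engraver (horizontal distance between stop_pin and empty_bore below 0.005 m and height (world z) of stop_pin below 0.01 m and angle between stop_pin's own z axis and vertical below 0.15 rad and contact force between the fingers and stop_pin below 0.1 N and height (world z) of straightedge below 0.06 m), for 0.2 s.
2. the straightedge is out of the opening, gripped, all of it at least 40 mm above the deck (height (world z) of each of end_a, end_b above 0.13 m and contact force between the fingers and straightedge above 1 N), for 0.2 s.
At the end, for the whole second after the job is handed in: Fingers hold the straightedge still, both ends over 130 mm above the table (40 mm above the deck), clear of engraver, pin and rack. The stop pin stands released in the rack's empty bore: foot within 5 mm of its axis and under 10 mm above the table, within 0.15 rad of upright (all of step 2 and horizontal distance between stop_pin and empty_bore below 0.005 m and height (world z) of stop_pin below 0.01 m and angle between stop_pin's own z axis and vertical below 0.15 rad and contact force between each of the fingers, straightedge and stop_pin below 0.1 N and contact force between straightedge and engraver below 0.1 N and contact force between straightedge and rack below 0.1 N and linear speed of straightedge below 0.05 m/s); the arm keeps its last pose, push and grip.
It fails at once if the lens tin, jar or bottle is moved more than 30 mm (distance of any of lens_tin, jar, oil_bottle from where it was at the start of the episode above 0.03 m).
It also fails if it takes over 58 s, if anything falls off the work surface, if the arm or the gripper's body presses on something with over 40 N, if the wrist force passes 120 N, or if a joint passes its speed limit or range.

ROBOT

A 6-joint arm with a two-finger parallel gripper is mounted at the origin on the work surface. World frame = base frame: x ahead of the robot, y to its left, z up, the work surface at z = 0. Lengths are in m, angles in rad, forces in N, time in s.
With the tool pointing down it reaches from about 0.35 to 0.775 m from the base axis. Payload 7.3 kg.
Tool frame: the origin (TCP) lies on the centre line of the jaws, within the pads' length; the fingertips stand 11 mm ahead of it and the grasp point (between the pads) lies 8 mm behind it; y points along the fingers, z is the direction in which the jaws open and shut, and the axes are right-handed (so a half turn about y gives the same grasp; the last joint's range is limited). The gripper opens to 92 mm and grips with 3 to 60 N. Pads are 19 mm wide; open, the fingers measure 130 mm over their backs; the gripper's body (75 mm by 190 mm) begins 47 mm behind the grasp point.
Start: joints at [1.026, 0.342, 1.524, -0, 1.275, -0.146], TCP at [0.204, 0.484, 0.238] pointing down, gripper open.
Joint ranges: [-2.53, 2.53], [-0.77, 2.02], [0.04, 2.7], [-1, 4.14], [0.28, 2.66], [-3.11, 3.11]. Speed limits (rad/s): [2.57, 2.57, 3.14, 3.14, 3.14, 3.14].

INTERFACE

Orientations are given as [roll, pitch, yaw] about the fixed x, y, z axes, in that order (R = Rz(yaw) Ry(pitch) Rx(roll)).
In Python, from cell import robot, cams gives the robot as it stands.
- The arm moves only by the tool apply_moves, never from a script. Its argument "plan" is a list of rows, each a list of 7 numbers: the shift along the tool's x, y, z in m, then the turn, a rotation vector about the tool's x, y, z in degrees, then the gripper command: -1 is fully open, 1 is shut, values between are in proportion. A call has exactly 5 rows; each row is the pose to reach, as a shift and turn from the pose commanded when the call began, along the tool's axes at that moment; what a row does not reach only later rows make up. A row lasts 1/8 s, in which the tool goes at most 62.5 mm and 10.7 degrees, less where a joint would pass 70% of its speed; a pose out of reach is approached as far as the arm can. A call with a gripper value outside its range is refused whole. The fingers move at their own pace and stop on an object; "squeeze" is the grip in N (left out, the last holds). Time passes only in rows, so rows that repeat a pose let the fingers close, or fill a call up. It gives the time, the measured TCP pose, the force and the opening at its end, in the units of the state.
- robot.observe(): the state, without advancing time (a new reading comes with each control period).
- cams.read_camera(name): name is "side" or "top" or "wrist"; returns the picture (384x512x3 uint8, blue, green, red); there is no depth.
- cams.calibration(name): a dict with "fx", "fy", "cx", "cy" (pixels), "extrinsics" (4x4, takes a point from world to camera coordinates); the wrist camera has in their place "T_tool_cam" (4x4, takes a point from camera to tool coordinates, whose origin is the TCP and whose axes are the tool frame's). Camera axes: x right, y up, looking along -z (the intrinsics and any distortion apply to the point x, -y, -z); pixel columns grow to the right and rows downward; lengths in m; the calibration is good to about 2 mm. A picture is of the moment at which its call begins: read the wrist's pose just before it. calibration takes no time and is no camera call.
- robot.hand_in(): hands the job in, once; it reports no verdict.
The state is a dict: "time": time; "qpos": joint angles; "qvel": joint speeds; "joint_efforts": joint torques, N m; "tool_pos": TCP position; "tool_rot": TCP orientation; "contact_force": force on the tool from outside, world axes, zero at the start; "torque": the same for the moment, N m; "opening": finger opening in m.
Only numpy, scipy, OpenCV 4.12 (cv2) and the standard library are available. Lean on these libraries where they do the work, as an engineer would, in place of code of your own. Each camera call takes 0.05 s, during which the arm holds its last target. There are 200 camera calls.

## Working session

There is one attempt and no reset: what is moved stays moved. The work goes in short steps, Python scripts to look and compute and a tool call to move; the robot and the scene stay as the last step left them, time stands still between calls to the robot, and variables do not carry over. Pictures are saved under pics/ and viewed, about 8 in all and at most 12, crops included, and the job is handed in when it is done.

Besides the shell and the picture viewer there is one more tool, called by a JSON object that holds its "api" and its "payload". apply_moves: Moves the arm, as the interface text tells. Its arguments: {"type":"object","properties":{"plan":{"type":"array","items":{"type":"array","items":{"type":"number"}}},"squeeze":{"type":"number"}},"required":["plan"]}

```bash
ls; mkdir -p pics
python3 - <<'E'
from cell import robot,cams
import cv2,numpy as np
s=robot.observe();print(s)
for n in("top","side","wrist"):
    im=cams.read_camera(n);cv2.imwrite(f"pics/{n}0.png",im)
    print(n,cams.calibration(n))
a=[cv2.imread(f"pics/{n}0.png") for n in("top","side","wrist")]
cv2.imwrite("pics/t0.png",cv2.resize(a[0],(800,600),interpolation=cv2.INTER_CUBIC))
E
```

```text
pics
{'time': 0.0, 'qpos': array([ 1.02600828e+00,  3.42720132e-01,  1.52505146e+00,  3.73911711e-06,
        1.27542153e+00, -1.46007274e-01]), 'qvel': array([ 8.42407501e-04, -7.29998735e-04,  1.51499647e-03, -1.02655192e-03,
        9.45824536e-06, -7.47015177e-04]), 'joint_efforts': array([ 9.75683433e-04, -4.31236839e+01, -2.44223303e+01,  7.17844907e-02,
        5.60655305e-02, -1.33183858e-04]), 'tool_pos': array([0.20362039, 0.48345622, 0.23703429]), 'tool_rot': array([-1.57237924e+00,  2.36387326e-04, -3.98782048e-01]), 'contact_force': array([-0.6893396 ,  0.17175092,  0.15896233]), 'torque': array([ 0.00564412, -0.00129637, -0.00127712]), 'opening': 0.0918127253122434}
top {'fx': 359.9462125890942, 'fy': 359.9462125890942, 'cx': 261.86205537925895, 'cy': 193.124956640823, 'extrinsics': array([[ 0.0634116 , -0.9979808 , -0.00364619, -0.03956346],
       [ 0.97653396,  0.06129456,  0.20645677, -0.55361399],
       [-0.2058164 , -0.01665238,  0.97844893, -0.75469594],
       [ 0.        ,  0.        ,  0.        ,  1.        ]])}
side {'fx': 349.48123577646703, 'fy': 349.4812
[... 185 characters left out ...]
, -6.15490000e-01,  7.80553183e-01,
        -1.26512928e-01],
       [-1.35919319e-01,  7.68628167e-01,  6.25089338e-01,
        -9.41031237e-01],
       [ 0.00000000e+00,  0.00000000e+00,  0.00000000e+00,
         1.00000000e+00]])}
wrist {'fx': 276.74459695333894, 'fy': 276.74459695333894, 'cx': 257.85780052862657, 'cy': 191.05032910811173, 'T_tool_cam': array([[ 3.00798527e-04, -9.68120168e-01, -2.50486029e-01,
        -6.64819379e-02],
       [ 8.73951767e-05,  2.50486065e-01, -9.68120201e-01,
        -1.47910568e-01],
       [ 9.99999951e-01,  2.69317860e-04,  1.59954872e-04,
         3.49469193e-04],
       [ 0.00000000e+00,  0.00000000e+00,  0.00000000e+00,
         1.00000000e+00]])}
```

View pics/t0.png

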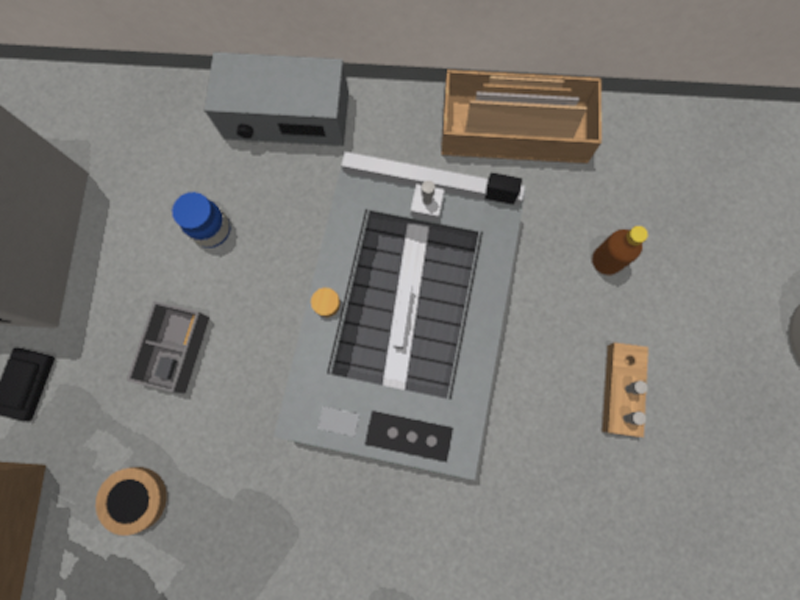

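View pics/side0.png

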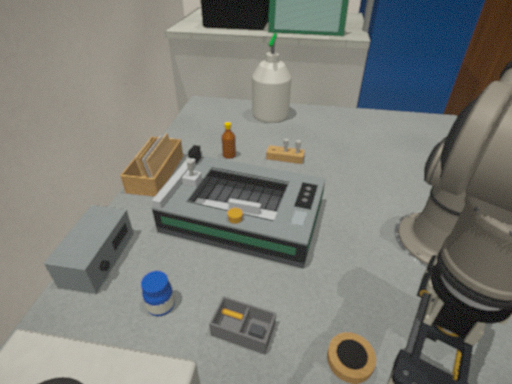

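The top view shows the opening with corners near (369,211), (481,233), (450,397) and (330,373) in the 800-px picture. The pin is at (428,190), the rack's empty bore at (631,360), and the rib runs along (411,290)–(402,347). Next I'll work out coarse positions.

```bash
cat > h.py <<'E'
from cell import robot,cams
import cv2,numpy as np
from scipy.spatial.transform import Rotation as Rn
def pose(s): 
    T=np.eye(4);T[:3,:3]=Rn.from_euler('xyz',s['tool_rot']).as_matrix();T[:3,3]=s['tool_pos'];return T
def cam2world(name,T=None):
    c=cams.calibration(name)
    return c,(T@c['T_tool_cam'] if name=='wrist' else np.linalg.inv(c['extrinsics']))
def unproj(name,uv,z,T=None):
    c,M=cam2world(name,T)
    d=M[:3,:3]@np.array([(uv[0]-c['cx'])/c['fx'],-(uv[1]-c['cy'])/c['fy'],-1]);o=M[:3,3]
    return o+d*(z-o[2])/d[2]
def proj(name,p,T=None):
    c,M=cam2world(name,T);q=np.linalg.inv(M)@np.r_[p,1]
    return np.array([c['cx']+c['fx']*q[0]/-q[2],c['cy']-c['fy']*q[1]/-q[2]])
# rows: delta of target pose in tool frame at current pose
def delta(T,p,R):
    d=T[:3,:3].T@(np.array(p)-T[:3,3]);r=Rn.from_matrix(T[:3,:3].T@R).as_rotvec(degrees=True)
    return np.round(d*1000,1),np.round(r,2)
E
python3 - <<'E'
from h import *
k=1/1.5625
np.set_printoptions(precision=4,suppress=True)
P={n:unproj('top',np.array(uv)*k,z)for n,uv,z in[('TL',(369,211),.09),('TR',(481,233),.09),('BR',(450,397),.09),('BL',(330,373),.09),('pintop',(428,185),.16),('blockpin',(428,196),.114),('ebore',(631,360),.03),('rackTL',(614,344),.03),('rackTR',(648,347),.03),('rackBR',(642,437),.03),('rackBL',(605,433),.03),('rib1',(413,291),.056),('rib0',(402,347),.056),('seA',(416,226),.026),('seB',(396,386),.026),('tin',(325,300),.111)]}
for n,p in P.items():print(n,p)
c=sum(P[i] for i in('TL','TR','BR','BL'))/4;print(c)
for a,b in(('TL','BL'),('TR','BR'),('TL','TR'),('BL','BR'),('seA','seB'),('rib1','rib0'),('rackTL','rackBL'),('rackTR','rackBR')):
    d=P[a]-P[b];print(a,b,np.linalg.norm(d),np.arctan2(d[1],d[0]))
E
```

```text
TL [0.6774 0.0608 0.09  ]
TR [ 0.6543 -0.1007  0.09  ]
BR [ 0.4217 -0.0679  0.09  ]
BL [0.4434 0.0953 0.09  ]
pintop [ 0.6918 -0.0211  0.16  ]
blockpin [ 0.6956 -0.0222  0.114 ]
ebore [ 0.4944 -0.333   0.03  ]
rackTL [ 0.5164 -0.3086  0.03  ]
rackTR [ 0.5151 -0.3583  0.03  ]
rackBR [ 0.3856 -0.3467  0.03  ]
rackBL [ 0.3878 -0.2943  0.03  ]
rib1 [ 0.5717 -0.0091  0.056 ]
rib0 [0.489  0.0014 0.056 ]
seA [ 0.6818 -0.007   0.026 ]
seB [0.4354 0.0071 0.026 ]
tin [0.5391 0.108  0.111 ]
[ 0.5492 -0.0031  0.09  ]
TL BL 0.23657848040593502 -0.14632785914145244
TR BR 0.23493108908265617 -0.14018943633202693
TL TR 0.1632087787520853 1.4286548968074728
BL BR 0.1646660031758491 1.438649632285563
seA seB 0.24684381170409483 -0.05731089958054341
rib1 rib0 0.08329318268377338 -0.1270647168008819
rackTL rackBL 0.1293430600686566 -0.1102664788055996
rackTR rackBR 0.12998366789327204 -0.08913666708142327
```

Run:
```python
from h import *
T=pose(robot.observe())
R=Rn.from_euler('xyz',[-np.pi/2,0,-.14]).as_matrix()
print(delta(T,[.690,-.022,.23],R))
```

```text
(array([ 644.5,    7.4, -277.1]), array([  0.06, -14.83,  -0.02]))
```

{"api": "apply_moves", "payload": {"plan": [[0.03, 0, -0.013, 0, -1, 0, 0], [0.085, 0, -0.036, 0, -3, 0, 0], [0.14, 0.001, -0.06, 0, -5, 0, 0], [0.195, 0.002, -0.084, 0, -7, 0, 0], [0.25, 0.003, -0.108, 0, -9, 0, 0]], "squeeze": 30}}

```text
time: 0.78
tool_pos: [0.3933, 0.2857, 0.2346]
tool_rot: [-1.571, 0.0, -0.24]
contact_force: [1.0, 1.1, 0.2]
opening: 0.0477
```

Run:
```python
from h import *
T=pose(robot.observe())
R=Rn.from_euler('xyz',[-np.pi/2,0,-.14]).as_matrix()
print(T[:3,3],delta(T,[.690,-.022,.23],R))
```

```text
[0.39329004 0.28568225 0.23463731] (array([ 361.4,    4.6, -228.2]), array([-0.01, -5.75, -0.  ]))
```

{"api": "apply_moves", "payload": {"plan": [[0.05, 0.001, -0.032, 0, -2, 0, 0], [0.1, 0.002, -0.063, 0, -3, 0, 0], [0.15, 0.003, -0.095, 0, -4, 0, 0], [0.2, 0.004, -0.126, 0, -5.7, 0, 0], [0.25, 0.004, -0.158, 0, -5.7, 0, 0]]}}

```text
time: 1.4
tool_pos: [0.5982, 0.0724, 0.2304]
tool_rot: [-1.571, 0.001, -0.142]
contact_force: [0.5, 0.7, 0.1]
opening: 0.0457
```

{"api": "apply_moves", "payload": {"plan": [[0.045, 0, -0.028, 0, 0, 0, 0], [0.08, 0, -0.05, 0, 0, 0, 0], [0.105, 0, -0.066, 0, 0, 0, 0], [0.11, 0, -0.069, 0, 0, 0, 0], [0.11, 0, -0.069, 0, 0, 0, 0]]}}

```text
time: 2.02
tool_pos: [0.6959, -0.0095, 0.2302]
tool_rot: [-1.57, 0.001, -0.142]
contact_force: [-0.6, 0.3, -0.3]
opening: 0.0458
```

Run:
```python
from h import *
s=robot.observe();T=pose(s);print(s['time'],T[:3,3],s['tool_rot'])
im=cams.read_camera('wrist');np.save('T1.npy',T);cv2.imwrite('pics/w1.png',cv2.resize(im,(768,576),interpolation=cv2.INTER_CUBIC))
for p in([.69,-.022,.16],[.69,-.022,.114]):print(proj('wrist',p,T)*1.5)
```

```text
2.025 [ 0.69586271 -0.00949689  0.23015611] [-1.57043503e+00  1.26866851e-03 -1.42234784e-01]
[362.26347877 297.30931384]
[366.27982315 278.00647832]
```

View pics/w1.png

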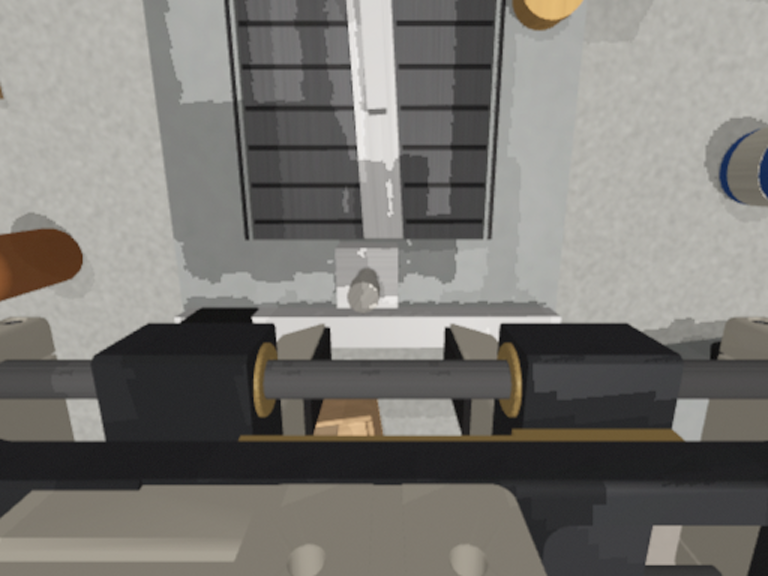

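The pin's head is at (364,297), about 1 mm from the prediction, so I'll go down and grip it.

{"api": "apply_moves", "payload": {"plan": [[-0.0043, 0, -0.0122, 0, 0, 0, 0], [-0.0043, 0.03, -0.0122, 0, 0, 0, 0], [-0.0043, 0.065, -0.0122, 0, 0, 0, 0], [-0.0043, 0.086, -0.0122, 0, 0, 0, 0], [-0.0043, 0.089, -0.0122, 0, 0, 0, 0]]}}

```text
time: 2.7
tool_pos: [0.6888, -0.0212, 0.1405]
tool_rot: [-1.571, 0.003, -0.142]
contact_force: [0.7, -0.9, 0.8]
opening: 0.0459
```

{"api": "apply_moves", "payload": {"plan": [[0, 0, 0, 0, 0, 0, 1], [0, 0, 0, 0, 0, 0, 1], [0, 0, 0, 0, 0, 0, 1], [0, 0, 0, 0, 0, 0, 1], [0, 0, 0, 0, 0, 0, 1]], "squeeze": 25}}

```text
time: 3.32
tool_pos: [0.6907, -0.0215, 0.1426]
tool_rot: [-1.571, -0.002, -0.142]
contact_force: [0.5, -1.0, 4.2]
opening: 0.0175
```

{"api": "apply_moves", "payload": {"plan": [[0, -0.01, 0, 0, 0, 0, 1], [0, -0.04, 0, 0, 0, 0, 1], [0, -0.08, 0, 0, 0, 0, 1], [0, -0.1, 0, 0, 0, 0, 1], [0, -0.1, 0, 0, 0, 0, 1]]}}

```text
time: 3.95
tool_pos: [0.691, -0.0214, 0.2438]
tool_rot: [-1.571, -0.004, -0.142]
contact_force: [-0.1, -0.7, -1.0]
opening: 0.0175
```

Run:
```python
from h import *
s=robot.observe();T=pose(s);print(s['tool_pos'],s['tool_rot'],s['opening'],s['contact_force'])
R=Rn.from_euler('xyz',[-np.pi/2,0,-.1]).as_matrix()
print(delta(T,[.51,-.29,.20],R))
```

```text
[ 0.69098102 -0.0213842   0.24382236] [-1.57066231 -0.0037441  -0.14209769] 0.01753202494924668 [-0.09412444 -0.68815454 -1.01731804]
(array([-141.3,   43.3, -291.5]), array([-0.  , -2.41,  0.21]))
```

{"api": "apply_moves", "payload": {"plan": [[-0.02, 0.008, -0.045, 0, -1, 0, 1], [-0.045, 0.02, -0.1, 0, -2.4, 0, 1], [-0.07, 0.03, -0.155, 0, -2.4, 0, 1], [-0.095, 0.038, -0.21, 0, -2.4, 0, 1], [-0.122, 0.043, -0.26, 0, -2.4, 0, 1]]}}

```text
time: 4.58
tool_pos: [0.5307, -0.2626, 0.1967]
tool_rot: [-1.569, 0.003, -0.101]
contact_force: [0.8, -0.5, -0.8]
opening: 0.0171
```

Run:
```python
from h import *
s=robot.observe();T=pose(s);print(s['tool_pos'],s['tool_rot'])
R=Rn.from_euler('xyz',[-np.pi/2,0,-.1]).as_matrix()
print(delta(T,[.4944,-.333,.16],R))
```

```text
[ 0.53065278 -0.26257123  0.19669782] [-1.56930543  0.0027112  -0.10066192]
(array([-28.9,  36.7, -73.8]), array([-0.09, -0.04, -0.16]))
```

{"api": "apply_moves", "payload": {"plan": [[-0.018, 0.008, -0.035, 0, 0, 0, 1], [-0.025, 0.02, -0.06, 0, 0, 0, 1], [-0.026, 0.03, -0.066, 0, 0, 0, 1], [-0.026, 0.037, -0.068, 0, 0, 0, 1], [-0.026, 0.037, -0.068, 0, 0, 0, 1]]}}

```text
time: 5.2
tool_pos: [0.5003, -0.3253, 0.1608]
tool_rot: [-1.569, 0.001, -0.099]
contact_force: [-0.6, 0.3, -0.3]
opening: 0.0171
```

Run:
```python
from h import *
s=robot.observe();T=pose(s);print(s['time'],T[:3,3],s['tool_rot'])
im=cams.read_camera('wrist');np.save('T2.npy',T);cv2.imwrite('pics/w2full.png',im)
g=T[:3,3];foot=T@np.array([0,.0505,0,1]);print('foot',foot,'px',proj('wrist',foot[:3],T))
print('bore',proj('wrist',[.4944,-.333,.03],T))
cv2.imwrite('pics/w2.png',cv2.resize(im[90:290,110:390],None,fx=2.8,fy=2.8,interpolation=cv2.INTER_CUBIC))
```

```text
5.2 [ 0.50025681 -0.32528982  0.16077659] [-1.56941110e+00  1.33718719e-03 -9.92211731e-02]
foot [ 0.50019655 -0.32521352  0.11027668  1.        ] px [257.67165606 210.39899858]
bore [249.55516138 181.11189378]
```

View pics/w2.png

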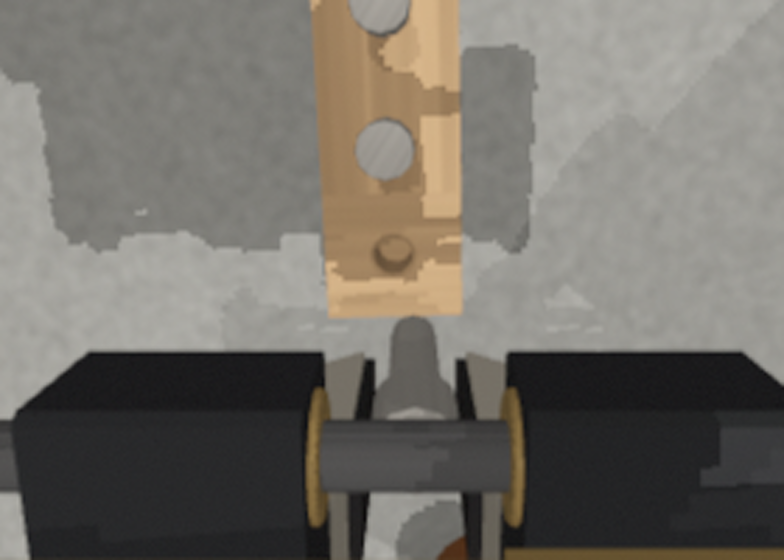

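The bore is at crop (393,253), which is full-frame (250.4,180.4). The pin's foot shows where the prediction put it, with its centre near (257.7,210).

Run:
```python
from h import *
T=np.load('T2.npy')
b=unproj('wrist',(250.4,180.4),.03,T);print(b,unproj('wrist',(110+395/2.8,90+316/2.8),.03,T))
T=pose(robot.observe());R=Rn.from_euler('xyz',[-np.pi/2,0,-.1]).as_matrix()
print(delta(T,[b[0],b[1],.10],R))
```

```text
[ 0.49374081 -0.33205414  0.03      ] [ 0.51782249 -0.33391208  0.03      ]
(array([-6.1, 61.4, -7.3]), array([-0.04,  0.06, -0.02]))
```

{"api": "apply_moves", "payload": {"plan": [[-0.0056, 0.01, -0.0075, 0, 0, 0, 1], [-0.0056, 0.035, -0.0075, 0, 0, 0, 1], [-0.0056, 0.06, -0.0075, 0, 0, 0, 1], [-0.0056, 0.069, -0.0075, 0, 0, 0, 1], [-0.0056, 0.069, -0.0075, 0, 0, 0, 1]]}}

```text
time: 5.88
tool_pos: [0.4936, -0.3333, 0.0924]
tool_rot: [-1.57, 0.001, -0.1]
contact_force: [0.1, 0.1, -1.1]
opening: 0.0173
```

Run:
```python
from h import *
s=robot.observe();T=pose(s);print(s['time'],T[:3,3],s['tool_rot'])
im=cams.read_camera('wrist');np.save('T3.npy',T)
foot=T@np.array([0,.0505,0,1]);print('foot',foot,'px',proj('wrist',foot[:3],T))
print('bore',proj('wrist',[.4942,-.3323,.03],T))
cv2.imwrite('pics/w3.png',cv2.resize(im[130:250,180:330],None,fx=5,fy=5,interpolation=cv2.INTER_CUBIC))
```

```text
5.875 [ 0.49355005 -0.33332342  0.09238652] [-1.57029761e+00  6.56349184e-04 -1.00151672e-01]
foot [ 0.49351959 -0.33329505  0.04188654  1.        ] px [257.67206651 210.39826028]
bore [259.00695144 206.34792689]
```

View pics/w3.png

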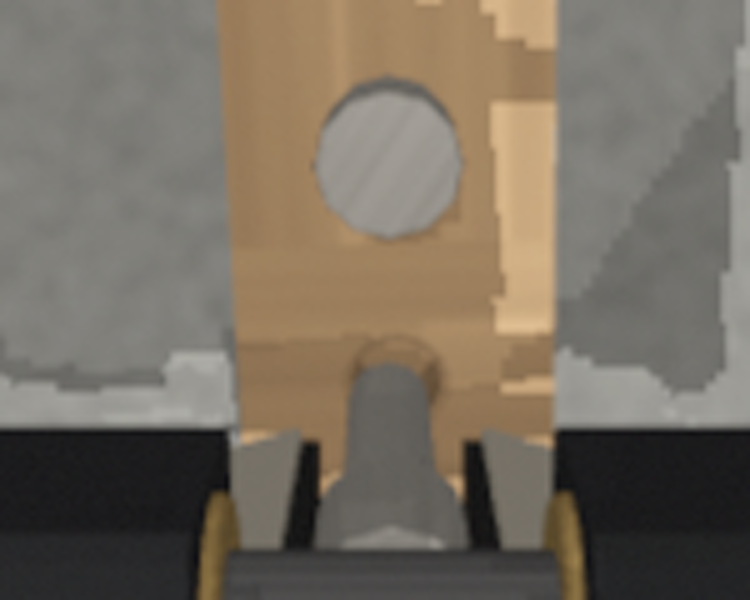

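The bore's rim centre is at full-frame (259.2,206.2) and the prediction was (259.0,206.3). The pin is 1 mm short in tool z, so I'll correct that and insert.

{"api": "apply_moves", "payload": {"plan": [[0.0005, 0, 0.0011, 0, 0, 0, 1], [0.0005, 0.008, 0.0011, 0, 0, 0, 1], [0.0005, 0.015, 0.0011, 0, 0, 0, 1], [0.0005, 0.02, 0.0011, 0, 0, 0, 1], [0.0005, 0.022, 0.0011, 0, 0, 0, 1]]}}

```text
time: 6.55
tool_pos: [0.4942, -0.3323, 0.0701]
tool_rot: [-1.57, 0.001, -0.1]
contact_force: [-0.3, 0.3, -1.1]
opening: 0.0173
```

{"api": "apply_moves", "payload": {"plan": [[0, 0.005, 0, 0, 0, 0, 1], [0, 0.009, 0, 0, 0, 0, 1], [0, 0.012, 0, 0, 0, 0, 1], [0, 0.0135, 0, 0, 0, 0, 1], [0, 0.0135, 0, 0, 0, 0, 1]]}}

```text
time: 7.18
tool_pos: [0.4948, -0.3326, 0.0585]
tool_rot: [-1.572, -0.001, -0.1]
contact_force: [-1.9, 1.1, 7.9]
opening: 0.0176
```

{"api": "apply_moves", "payload": {"plan": [[0, 0.012, 0, 0, 0, 0, 0], [0, 0.012, 0, 0, 0, 0, 0], [0, 0.012, 0, 0, 0, 0, 0], [0, 0.008, 0, 0, 0, 0, 0], [0, -0.02, 0, 0, 0, 0, 0]]}}

```text
time: 7.8
tool_pos: [0.4934, -0.3316, 0.0762]
tool_rot: [-1.569, 0.003, -0.1]
contact_force: [0.6, -0.4, 0.2]
opening: 0.0459
```

{"api": "apply_moves", "payload": {"plan": [[0, -0.045, 0, 0, 0, 0, 0], [0, -0.09, 0, 0, 0, 0, 0], [0, -0.13, 0, 0, 0, 0, 0], [0, -0.15, 0, 0, 0, 0, 0], [0, -0.15, 0, 0, 0, 0, 0]]}}

```text
time: 8.43
tool_pos: [0.4949, -0.3329, 0.2293]
tool_rot: [-1.573, -0.003, -0.1]
contact_force: [1.0, 0.8, 0.2]
opening: 0.0457
```

Run:
```python
from h import *
s=robot.observe();T=pose(s);print(s['time'],T[:3,3],s['tool_rot'])
im=cams.read_camera('wrist');np.save('T4.npy',T)
for p in([.4942,-.3323,.076],[.4942-.0418,-.3323+.0042,.076]):print('head',(proj('wrist',p,T)-[130,90])*2.8)
cv2.imwrite('pics/w4.png',cv2.resize(im[90:290,130:390],None,fx=2.8,fy=2.8,interpolation=cv2.INTER_CUBIC))
R=Rn.from_euler('xyz',[-np.pi/2,0,-.1]).as_matrix()
print(delta(T,[.60,-.01,.24],R))
```

```text
8.425 [ 0.49490955 -0.3328954   0.22927212] [-1.57324211 -0.00349975 -0.10028996]
head [359.96511944 251.7171348 ]
head [359.98547483 144.65712169]
(array([ 72.3, -11.3, 331.8]), array([ 0.14, -0.02,  0.2 ]))
```

View pics/w4.png

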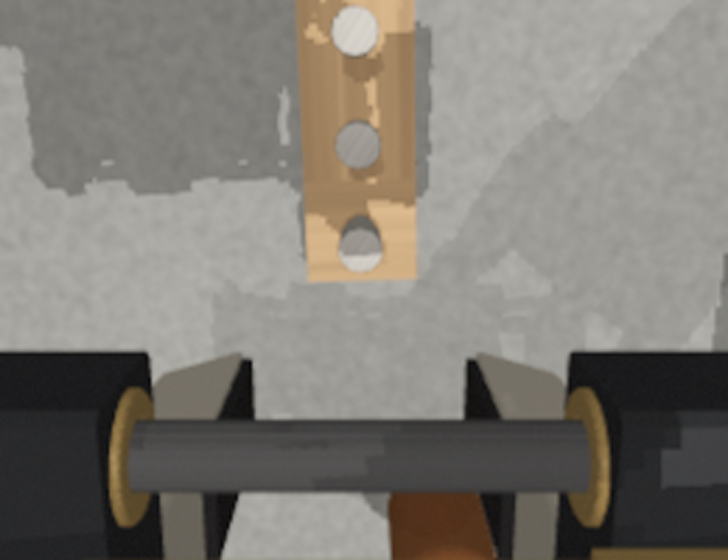

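The pin's head is at (360,250) in the crop, against a predicted (360,252) for fully seated, and it matches its neighbours. On to the straightedge.

{"api": "apply_moves", "payload": {"plan": [[0, -0.002, 0.04, 0, 0, 0, 0], [0, -0.004, 0.1, 0, 0, 0, 0], [0, -0.008, 0.16, 0, 0, 0, 0], [0, -0.01, 0.22, 0, 0, 0, 0], [0.002, -0.011, 0.28, 0, 0, 0, 0]]}}

```text
time: 9.1
tool_pos: [0.5236, -0.052, 0.2368]
tool_rot: [-1.57, 0.002, -0.101]
contact_force: [1.1, 0.4, 0.4]
opening: 0.0455
```

{"api": "apply_moves", "payload": {"plan": [[0, 0, 0.04, 0, 0, 0, 0], [0, 0, 0.048, 0, 0, 0, 0], [0, 0, 0.05, 0, 0, 0, 0], [0, 0, 0.05, 0, 0, 0, 0], [0, 0, 0.05, 0, 0, 0, 0]]}}

```text
time: 9.72
tool_pos: [0.5293, -0.0054, 0.238]
tool_rot: [-1.571, 0.0, -0.102]
contact_force: [0.5, 0.8, -0.6]
opening: 0.046
```

Run:
```python
from h import *
s=robot.observe();T=pose(s);print(s['time'],T[:3,3],s['tool_rot'])
im=cams.read_camera('wrist');np.save('T5.npy',T)
cv2.imwrite('pics/w5.png',cv2.resize(im[0:270,80:420],(800,635),interpolation=cv2.INTER_CUBIC)[:600])
```

```text
9.725 [ 0.52930844 -0.00541477  0.23802084] [-1.57088951e+00  2.70061417e-04 -1.02054880e-01]
```

View pics/w5.png

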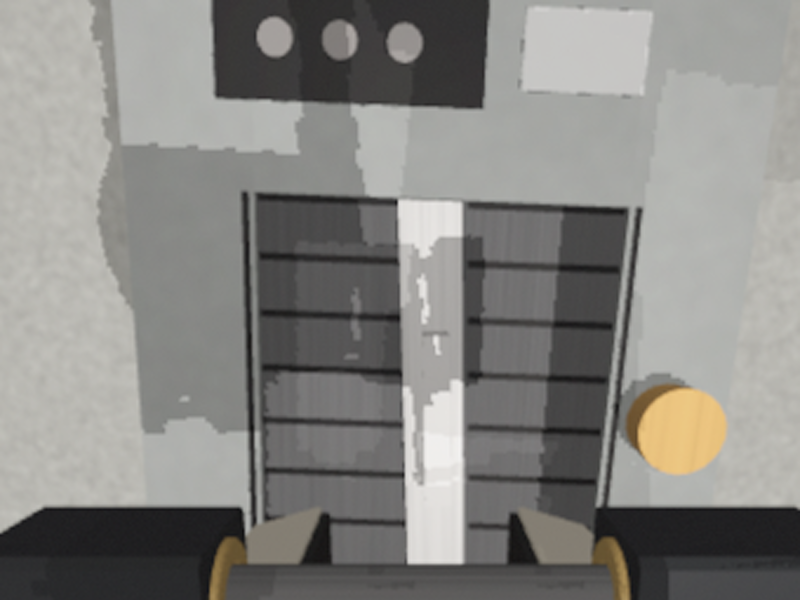

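Run:
```python
from h import *
np.set_printoptions(precision=4,suppress=True)
T=np.load('T5.npy');k=340/800
f=lambda u,v,z:unproj('wrist',(80+u*k,v*k),z,T)
P=dict(ribB=f(435.5,333,.056),ribA=f(437,481,.056),se0L=f(399,202,.026),se0R=f(462,202,.026),se1L=f(408,560,.026),se1R=f(464,560,.026),tin=f(682,431,.111),oL=f(245,193,.09),oR=f(639,208,.09),oL2=f(253,500,.09),oR2=f(606,500,.09))
for n,p in P.items():print(n,p)
O=np.array([.5492,-.0031]);y=-.142
c,s=np.cos(y),np.sin(y)
for n,p in P.items():
    d=p[:2]-O;print(n,'eng',np.round([c*d[0]+s*d[1],-s*d[0]+c*d[1]],4))
ang=lambda a,b:np.arctan2(*(b-a)[[1,0]])
print(ang(P['ribB'],P['ribA']),ang((P['se0L']+P['se0R'])/2,(P['se1L']+P['se1R'])/2),ang(P['oL'],P['oL2']),np.linalg.norm(P['ribA']-P['ribB']))
```

```text
ribB [0.4891 0.0074 0.056 ]
ribA [0.5663 0.0007 0.056 ]
se0L [ 0.4226 -0.0046  0.026 ]
se0R [0.4259 0.028  0.026 ]
se1L [ 0.623  -0.0212  0.026 ]
se1R [0.6264 0.012  0.026 ]
tin [0.5374 0.1085 0.111 ]
oL [ 0.4195 -0.0683  0.09  ]
oR [0.4427 0.0985 0.09  ]
oL2 [ 0.5561 -0.0878  0.09  ]
oR2 [0.5734 0.0804 0.09  ]
ribB eng [-0.061   0.0019]
ribA eng [0.0163 0.0062]
se0L eng [-0.1251 -0.0194]
se0R eng [-0.1264  0.0134]
se1L eng [ 0.0756 -0.0075]
se1R eng [0.0743 0.0259]
tin eng [-0.0275  0.1088]
oL eng [-0.1191 -0.0829]
oR eng [-0.1198  0.0855]
oL2 eng [ 0.0188 -0.0828]
oR2 eng [0.0121 0.0861]
-0.08555451489313974 -0.08140802098137034 -0.14119528549383156 0.07744096603127909
```

Run:
```python
from h import *
im=cams.read_camera('wrist');g=im[110:225,225:295]
t=cams.read_camera('top')[175:235,240:285]
f=lambda a,k:cv2.createCLAHE(3,(4,4)).apply(cv2.cvtColor(cv2.resize(a,None,fx=k,fy=k,interpolation=cv2.INTER_CUBIC),cv2.COLOR_BGR2GRAY))
a,b=f(g,5),f(t,9);h=575
cv2.imwrite('pics/w6.png',np.hstack([a[:h],np.pad(b[:h],((0,max(0,h-b.shape[0])),(0,0)))]))
```

```text
(no output)
```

View pics/w6.png

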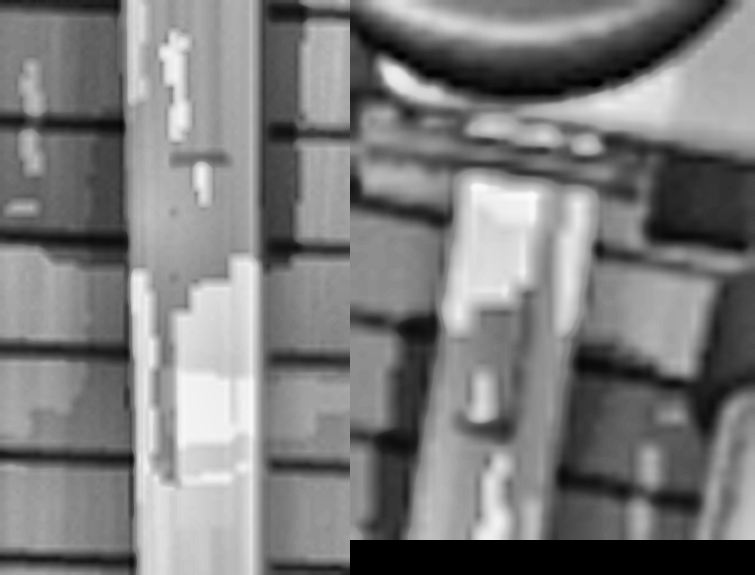

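```bash
cat >> h.py <<'E'
def RR(phi,yaw=-.084): return Rn.from_euler('z',yaw).as_matrix()@Rn.from_euler('y',phi,degrees=True).as_matrix()@Rn.from_euler('x',-90,degrees=True).as_matrix()
E
python3 - <<'E'
from h import *
T=pose(robot.observe());R=RR(15)
print(delta(T,[.560,.0012,.14],R))
E
```

```text
(array([29.9, 98.2,  9.2]), array([-0.13, -0.99, 15.  ]))
```

{"api": "apply_moves", "payload": {"plan": [[0.008, 0.02, 0.002, 0, 0, 3, 0], [0.016, 0.05, 0.005, 0, -0.5, 8, 0], [0.026, 0.08, 0.008, 0, -1, 13, 0], [0.03, 0.097, 0.0092, 0, -1, 15, 0], [0.03, 0.098, 0.0092, 0, -1, 15, 0]]}}

```text
time: 10.5
tool_pos: [0.5598, 0.0017, 0.1383]
tool_rot: [-1.568, 0.265, -0.083]
contact_force: [-0.1, -0.3, 0.5]
opening: 0.0461
```

Run:
```python
from h import *
s=robot.observe();T=pose(s);R=RR(15);print(s['time'],T[:3,3],T[:3,1])
print(delta(T,[.560,.0012,.0523],R))
im=cams.read_camera('wrist');cv2.imwrite('pics/w7.png',cv2.resize(im,(768,576),interpolation=cv2.INTER_CUBIC))
```

```text
10.5 [0.55983555 0.00170207 0.1383407 ] [-0.26070923  0.02426275 -0.96511244]
(array([22.7, 83. , -0.7]), array([-0.13,  0.07, -0.18]))
```

View pics/w7.png

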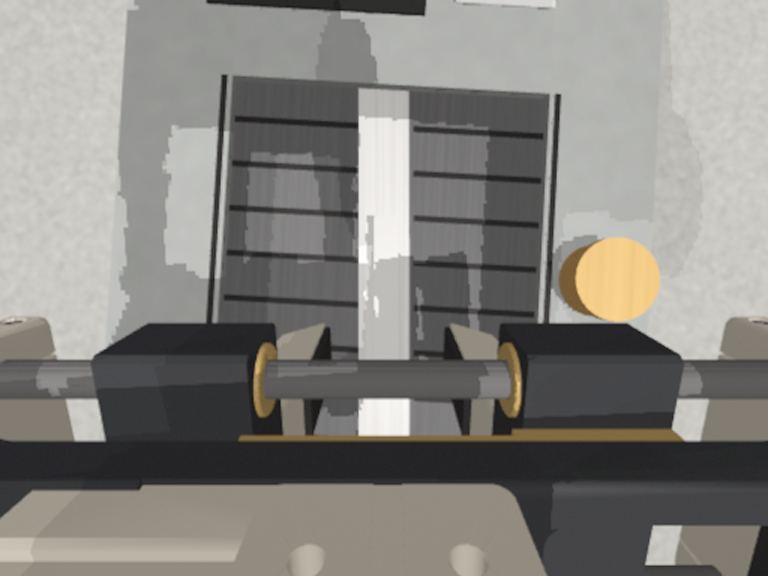

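Strip centred at u≈384 between the jaws (386), tin at (617,280). I'll go down in two stages and watch the force.

{"api": "apply_moves", "payload": {"plan": [[0.004, 0.015, 0, 0, 0, 0, 0], [0.0095, 0.035, 0, 0, 0, 0, 0], [0.015, 0.055, 0, 0, 0, 0, 0], [0.0185, 0.068, -0.0005, 0, 0, 0, 0], [0.02, 0.073, -0.0005, 0, 0, 0, 0]]}}

```text
time: 11.18
tool_pos: [0.5602, 0.0015, 0.0642]
tool_rot: [-1.568, 0.262, -0.082]
contact_force: [-0.3, 1.0, 0.1]
opening: 0.0459
```

{"api": "apply_moves", "payload": {"plan": [[0.0013, 0.005, 0, 0, 0, 0, 0], [0.0023, 0.0085, 0, 0, 0, 0, 0], [0.0025, 0.009, 0, 0, 0, 0, 0], [0.0025, 0.009, 0, 0, 0, 0, 0], [0.0025, 0.009, 0, 0, 0, 0, 0]]}}

```text
time: 11.8
tool_pos: [0.5608, 0.0016, 0.0554]
tool_rot: [-1.568, 0.261, -0.082]
contact_force: [0.2, -1.0, -0.1]
opening: 0.0459
```

{"api": "apply_moves", "payload": {"plan": [[0.0008, 0.003, 0, 0, 0, 0, 0], [0.0008, 0.003, 0, 0, 0, 0, 0.5], [0.0008, 0.003, 0, 0, 0, 0, 1], [0.0008, 0.003, 0, 0, 0, 0, 1], [0.0008, 0.003, 0, 0, 0, 0, 1]], "squeeze": 60}}

```text
time: 12.42
tool_pos: [0.5606, 0.0015, 0.0521]
tool_rot: [-1.568, 0.262, -0.082]
contact_force: [0.6, -0.8, 1.5]
opening: 0.0135
```

{"api": "apply_moves", "payload": {"plan": [[0.0008, 0, 0, 0, 0, 0, 1], [0, 0, 0, 0, 0, 0, 1], [0, 0, 0, 0, 0, 0, 1], [0, 0, 0, 0, 0, 0, 1], [0, 0, 0, 0, 0, 0, 1]]}}

```text
time: 13.05
tool_pos: [0.5607, 0.0015, 0.0521]
tool_rot: [-1.568, 0.262, -0.083]
contact_force: [-0.8, 0.1, 1.7]
opening: 0.0137
```

Gripped: the opening reads 13.7 mm on the 14 mm rib. Next I'll lift inside the bay and compute the tilt path.

{"api": "apply_moves", "payload": {"plan": [[-0.001, -0.004, 0, 0, 0, 0, 1], [-0.003, -0.01, 0, 0, 0, 0, 1], [-0.0045, -0.0165, 0, 0, 0, 0, 1], [-0.0057, -0.0213, 0, 0, 0, 0, 1], [-0.0057, -0.0213, 0, 0, 0, 0, 1]]}}

```text
time: 13.68
tool_pos: [0.5609, 0.0015, 0.0747]
tool_rot: [-1.568, 0.261, -0.082]
contact_force: [0.3, 0.1, -1.8]
opening: 0.0137
```

Run:
```python
from h import *
s=robot.observe();T=pose(s);print(s['time'],T[:3,3],s['tool_rot'],s['contact_force'],s['torque'],s['opening'])
im=cams.read_camera('side');cv2.imwrite('pics/s1.png',cv2.resize(im[120:290,120:360],None,fx=3.3,fy=3.3,interpolation=cv2.INTER_CUBIC))
```

```text
13.675 [0.56094047 0.00149337 0.07471118] [-1.56840033  0.26058556 -0.08249598] [ 0.31000084  0.09142159 -1.83837862] [-0.00455143 -0.33370902  0.04342231] 0.013737663735641264
```

View pics/s1.png

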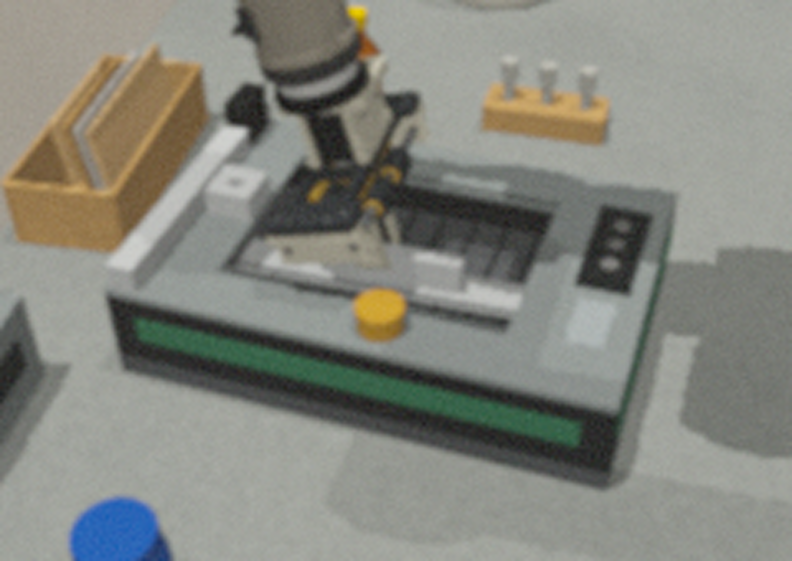

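Run:
```python
from h import *
np.set_printoptions(precision=4,suppress=True)
for uv in((465,258),(414,258)):print(unproj('side',(120+uv[0]/3.3,120+uv[1]/3.3),.078))
T=pose(robot.observe())
e=np.array([np.cos(-.0825),np.sin(-.0825),0]);z=np.array([0,0,1.])
for cx in(.533,):
  a=(T[0,3]-cx)/e[0]; C=T[:3,3]-a*e; h=T[2,3]-.042   # strip centre offset
  C[2]=.042
  def tgt(B,th):   # end_b position, tilt
    t=np.radians(th);ax=e*np.cos(t)+z*np.sin(t);n=-e*np.sin(t)+z*np.cos(t)
    return B+ax*(.15+a)+n*h
  B0=C-.15*e;print('a,h',a,h,B0)
  B1=B0-.025*e
  out=[('slide',B1,0)]
  for th in(5,10,15,20,25):out.append(('tilt%d'%th,B1-z*.012*th/25,th))
  B2=out[-1][1];t=np.radians(25);ax=e*np.cos(t)+z*np.sin(t)
  for d in(.025,.05,.075,.1):out.append(('out%d'%(d*1e3),B2+ax*d,25))
  for u in(.05,.1):out.append(('up%d'%(u*1e3),B2+ax*.1+z*u,25))
  for n,B,th in out:
    p=tgt(B,th);print(n,'endb',B,'tcp',p,*delta(T,p,RR(np.degrees(.2606)-th,-.0825)))
```

```text
[0.4858 0.0045 0.078 ]
[0.5274 0.0118 0.078 ]
a,h 0.0278350242906818 0.032356117149790885 [0.3835 0.0162 0.042 ]
slide endb [0.3586 0.0182 0.042 ] tcp [0.5358 0.0036 0.0744] [-24.2   6.5  -0. ] [-0.14  0.   -0.04]
tilt5 endb [0.3586 0.0182 0.0396] tcp [0.5323 0.0039 0.0873] [-30.9  -5.2   0. ] [-0.14 -0.   -5.04]
tilt10 endb [0.3586 0.0182 0.0372] tcp [0.5275 0.0043 0.0999] [-38.8 -16.1   0. ] [ -0.14  -0.01 -10.04]
tilt15 endb [0.3586 0.0182 0.0348] tcp [0.5214 0.0048 0.1121] [-47.8 -26.3   0.1] [ -0.14  -0.02 -15.04]
tilt20 endb [0.3586 0.0182 0.0324] tcp [0.5141 0.0054 0.1236] [-57.9 -35.5   0.1] [ -0.14  -0.02 -20.04]
tilt25 endb [0.3586 0.0182 0.03  ] tcp [0.5056 0.0061 0.1345] [-69.  -43.8   0.1] [ -0.14  -0.03 -25.04]
out25 endb [0.3812 0.0164 0.0406] tcp [0.5282 0.0042 0.145 ] [-49.8 -59.9   0.1] [ -0.14  -0.03 -25.04]
out50 endb [0.4038 0.0145 0.0511] tcp [0.5508 0.0023 0.1556] [-30.7 -75.9   0.2] [ -0.14  -0.03 -25.04]
out75 endb [0.4263 0.0126 0.0617] tcp [0.5733 0.0005 0.1662] [-11.5 -92.    0.2] [ -0.14  -0.03 -25.04]
out100 endb [0.4489 0.0108 0.0723] tcp [ 0.5959 -0.0014  0.1767] [   7.7 -108.     0.3] [ -0.14  -0.03 -25.04]
up50 endb [0.4489 0.0108 0.1223] tcp [ 0.5959 -0.0014  0.2267] [  -5.3 -156.3    0.4] [ -0.14  -0.03 -25.04]
up100 endb [0.4489 0.0108 0.1723] tcp [ 0.5959 -0.0014  0.2767] [ -18.2 -204.6    0.5] [ -0.14  -0.03 -25.04]
```

{"api": "apply_moves", "payload": {"plan": [[-0.006, 0.0016, 0, 0, 0, 0, 1], [-0.014, 0.0037, 0, 0, 0, 0, 1], [-0.02, 0.0054, 0, 0, 0, 0, 1], [-0.0242, 0.0065, 0, 0, 0, 0, 1], [-0.0242, 0.0065, 0, 0, 0, 0, 1]]}}

```text
time: 14.35
tool_pos: [0.5354, 0.0036, 0.0742]
tool_rot: [-1.568, 0.262, -0.082]
contact_force: [0.5, 0.1, -1.4]
opening: 0.0132
```

{"api": "apply_moves", "payload": {"plan": [[-0.0032, -0.006, 0, 0, 0, -2.5, 1], [-0.0067, -0.0117, 0, 0, 0, -5, 1], [-0.0105, -0.0173, 0, 0, 0, -7.5, 1], [-0.0146, -0.0226, 0, 0, 0, -10, 1], [-0.0146, -0.0226, 0, 0, 0, -10, 1]]}}

```text
time: 14.98
tool_pos: [0.5273, 0.0043, 0.1004]
tool_rot: [-1.568, 0.087, -0.083]
contact_force: [-0.1, 0.5, -2.4]
opening: 0.0134
```

Run:
```python
from h import *
s=robot.observe();T=pose(s);print(s['time'],T[:3,3],s['tool_rot'],s['contact_force'],s['torque'],s['opening'])
print(delta(T,[.5141,.0054,.1236],RR(-5.07,-.0825)));print(delta(T,[.5056,.0061,.1345],RR(-10.07,-.0825)))
```

```text
14.975 [0.52727927 0.00427266 0.10040496] [-1.56845308  0.0865325  -0.08288553] [-0.11560446  0.46438657 -2.40485611] [ 0.0308987  -0.12532637  0.04894887] 0.013399145943732519
(array([-15.2, -22. ,   0.1]), array([ -0.13,  -0.03, -10.03]))
(array([-24.6, -32.1,   0.1]), array([ -0.13,  -0.04, -15.03]))
```

{"api": "apply_moves", "payload": {"plan": [[-0.0035, -0.0055, 0, 0, 0, -2.5, 1], [-0.009, -0.0138, 0, 0, 0, -6.2, 1], [-0.0152, -0.022, 0, 0, 0, -10, 1], [-0.0215, -0.029, 0, 0, 0, -13.5, 1], [-0.0246, -0.0321, 0, 0, 0, -15, 1]]}}

```text
time: 15.6
tool_pos: [0.5054, 0.006, 0.134]
tool_rot: [-1.568, -0.175, -0.083]
contact_force: [-0.2, -0.2, -2.3]
opening: 0.0133
```

Run:
```python
from h import *
s=robot.observe();T=pose(s);print(s['time'],T[:3,3],s['tool_rot'],s['contact_force'],s['torque'],s['opening'])
for p in([.5282,.0042,.145],[.5959,-.0014,.1767],[.5959,-.0014,.2767]):print(delta(T,p,RR(-10.07,-.0825)))
im=cams.read_camera('side');cv2.imwrite('pics/s2.png',cv2.resize(im[120:290,120:360],None,fx=3.3,fy=3.3,interpolation=cv2.INTER_CUBIC))
```

```text
15.6 [0.50543021 0.00601185 0.13396561] [-1.56835924 -0.17450165 -0.08345758] [-0.22910636 -0.16695204 -2.32673137] [ 0.01061534  0.13505179 -0.005038  ] 0.01334483001324269
(array([24.4, -6.9,  0.1]), array([-0.13, -0.05, -0.07]))
(array([ 96.8, -26.3,   0.2]), array([-0.13, -0.05, -0.07]))
(array([ 114.2, -124.8,    0.5]), array([-0.13, -0.05, -0.07]))
```

View pics/s2.png

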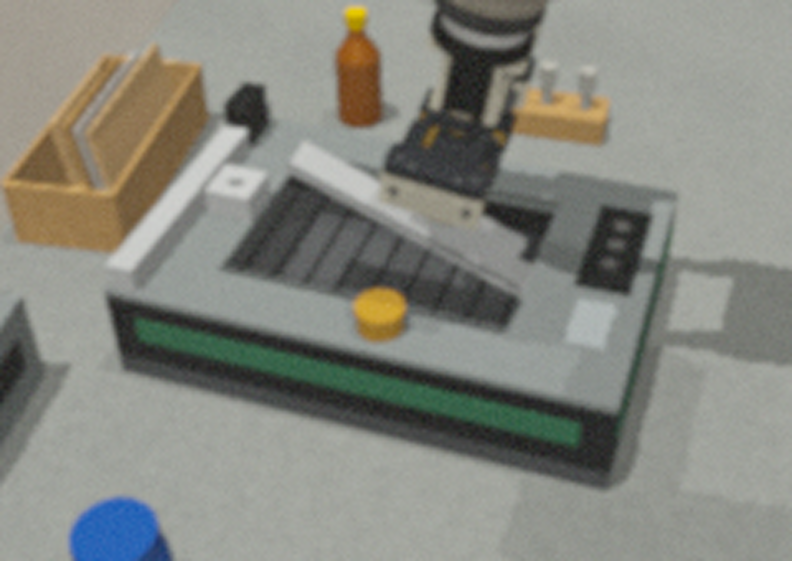

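The strip is tilted, its +x end is out at (300,155), and force is its weight only. Now I'll move it along its own axis.

{"api": "apply_moves", "payload": {"plan": [[0.012, -0.0033, 0, 0, 0, 0, 1], [0.037, -0.01, 0, 0, 0, 0, 1], [0.065, -0.0177, 0, 0, 0, 0, 1], [0.088, -0.024, 0, 0, 0, 0, 1], [0.0968, -0.0263, 0, 0, 0, 0, 1]]}}

```text
time: 16.27
tool_pos: [0.5984, -0.002, 0.1769]
tool_rot: [-1.569, -0.176, -0.084]
contact_force: [0.5, 0.6, -2.3]
opening: 0.0134
```

{"api": "apply_moves", "payload": {"plan": [[0.0015, -0.01, 0, 0, 0, 0, 1], [0.0055, -0.035, 0, 0, 0, 0, 1], [0.011, -0.065, 0, 0, 0, 0, 1], [0.0155, -0.09, 0, 0, 0, 0, 1], [0.0174, -0.0985, 0, 0, 0, 0, 1]]}}

```text
time: 16.9
tool_pos: [0.5962, -0.0018, 0.2784]
tool_rot: [-1.569, -0.177, -0.083]
contact_force: [-0.1, -0.6, -2.1]
opening: 0.0137
```

{"api": "apply_moves", "payload": {"plan": [[0, 0, 0, 0, 0, 0, 1], [0, 0, 0, 0, 0, 0, 1], [0, 0, 0, 0, 0, 0, 1], [0, 0, 0, 0, 0, 0, 1], [0, 0, 0, 0, 0, 0, 1]]}}

```text
time: 17.52
tool_pos: [0.5962, -0.0019, 0.2763]
tool_rot: [-1.568, -0.174, -0.084]
contact_force: [-1.1, 0.2, -2.4]
opening: 0.0133
```

Run:
```python
from h import *
s=robot.observe();T=pose(s);print(s['time'],T[:3,3],s['tool_rot'],s['contact_force'],s['qvel'].max(),s['opening'])
im=cams.read_camera('side');cv2.imwrite('pics/s3.png',cv2.resize(im[60:300,120:360],None,fx=2.5,fy=2.5,interpolation=cv2.INTER_CUBIC))
e=np.array([np.cos(-.083),np.sin(-.083),0]);z=np.array([0,0,1.]);t=np.radians(25)
ax=e*np.cos(t)+z*np.sin(t);n=-e*np.sin(t)+z*np.cos(t);p=T[:3,3]-.0324*n-.028*ax
for k in(.15,-.15):q=p+k*ax;print(q,(proj('side',q)-[120,60])*2.5)
```

```text
17.525 [ 0.59618125 -0.00191183  0.27629293] [-1.56835476 -0.17410196 -0.08353045] [-1.1274386   0.20799283 -2.37234602] 0.0009466088035623315 0.013250461294812397
[ 0.72001585 -0.01221377  0.29848798] [123.79811966 136.14785518]
[0.44905951 0.01032739 0.17170251] [388.62424271 281.97603337]
```

View pics/s3.png

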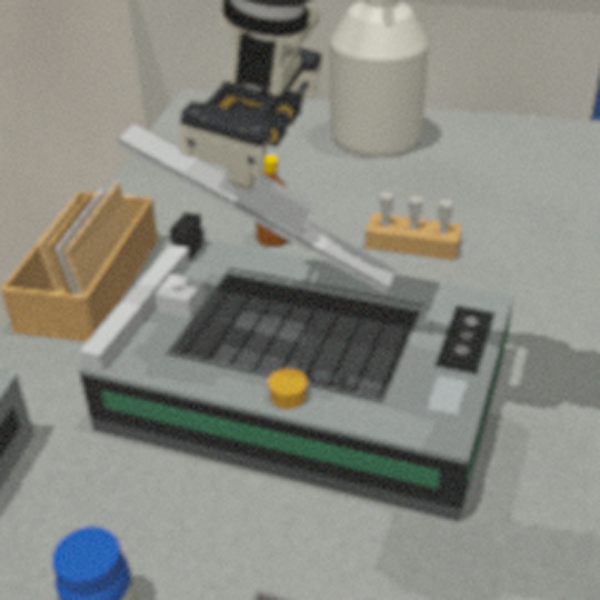

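The strip's ends show at (130,135) and (388,280), against predicted (124,136) and (389,282). That puts the low end at about 0.17 m, and the pin stands level with its neighbours, so I'm handing in.

```bash
python3 -c "
from cell import robot
print(robot.hand_in());s=robot.observe();print(s['time'],s['opening'],s['tool_pos'])"
```

```text
the job is handed in; nothing more can be done
None
the job is handed in; nothing more can be done
```

I moved the stop pin from the deck block to the rack's empty bore. I then tilted the straightedge about 25° and took it out endwise through the deck opening. The job was handed in at about 17.6 s, with the straightedge still held up; `hand_in` reported no verdict.

- **Pin:** it met the bore floor at about 8 N before I let go. In the wrist and side pictures its head was level with the two neighbouring pins.
- **Straightedge:** the gripper opening read 13.3 mm on the 14 mm rib. The force was about 2.4 N, its weight alone, so nothing else was touching it. Its ends are at about 0.17 m and 0.30 m, above the required 0.13 m. In the side picture they showed within about 6 px of where I predicted.
- **Bystanders:** the lens tin and bottle show where they were in the side pictures. The jar was not separately checked, but the arm never went near it after the start.
- **One disagreement:** in the wrist pictures the rib first measured about 77 mm long instead of 90. I put that down to an unclear far edge. I allowed for it in the grasp, and the grip and lift showed no problem.

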